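# Turn the supply row round for a left-handed jeweller

### The job

A left-handed jeweller takes over this bench: move all four things from the pale wooden rack to the empty dark one in the reverse order, so that the thing at the left end of the pale rack comes to the right end of the dark rack and so on, as seen from the robot. Stand each one upright on the floor of its own bay, about in the middle between the dividers and between the front and back edges, and let go of it.

Things in the scene. Friction and masses are not known exactly. Their poses are not given: they have to be found in the camera images.
- light_rack: Full rack, pale wood, fixed: 70 mm deep (x), 260 mm long (y), floor 8 mm thick. Five dividers 4 mm thick, 12 mm high above the floor, 62 mm along x make four bays open at front and back, 60 mm clear. Origin under its centre on the worktop; bay centres at x = 0, y = +96, +32, -32, -96 mm, floor at z = 8 mm. y runs along the row to the left as seen from the robot (yaw -0.3 to -0.5).
- dark_rack: The empty rack: dark brown wood, otherwise the same shape, sizes and frame as the pale rack (bay centres at y = +96, +32, -32, -96 mm, bare floor 8 mm above the origin, y to the left as seen from the robot, yaw -0.3 to -0.5). Fixed. It stands behind or in front of the pale rack, roughly parallel to it.
- bead_pot_blue: Round squat blue tub under light blue crumpled film, 46 mm across, 36 mm high, its firm wall 43 mm across and 24 mm high; grasp the wall low. Loose. Origin at the centre of its underside, z up.
- rouge_block: Dull red block of polishing compound, 28 mm (its x) by 45 mm (its y) by 27 mm high, one corner worn. Loose. Origin at the centre of its underside, z up. At the start its 45 mm side lies across the row (front to back in its bay).
- solder_spool: Small light grey spool wound with silver wire, 36 mm across, 20 mm high, standing on its flange, axis up. Loose. Origin at the centre of its underside, z up.
- dapping_block: Brass-coloured cube with round hollows, 40 mm, 0.5 kg. Loose. Origin at the centre of its underside, z up; sides along its x and y, nearly along those of the rack at the start.
- felt_bead_pot_blue: White felt 48 x 52 mm, 2 mm thick, fixed in the bay of the pale rack where the blue tub stands at the start (partly seen under it); it stays there and so remembers that thing's place. Origin at the centre of its underside, its axes those of the pale rack.
- felt_rouge_block: Green felt 48 x 52 mm, 2 mm thick, fixed in the bay of the pale rack where the red block stands at the start (partly seen under it); it stays there and so remembers that thing's place. Origin at the centre of its underside, its axes those of the pale rack.
- felt_solder_spool: Black felt 48 x 52 mm, 2 mm thick, fixed in the bay of the pale rack where the wire spool stands at the start (partly seen under it); it stays there and so remembers that thing's place. Origin at the centre of its underside, its axes those of the pale rack.
- felt_dapping_block: Light grey felt 48 x 52 mm, 2 mm thick, fixed in the bay of the pale rack where the brass cube stands at the start (partly seen under it); it stays there and so remembers that thing's place. Origin at the centre of its underside, its axes those of the pale rack.
There are look-alikes about, which are no part of the job. Leave any turquoise look-alike of the dapping_block alone. Leave any purple look-alike of the rouge_block alone.

How it is judged:
At the end, for the whole second after the job is handed in: Each thing is released, at rest and upright (0.12 rad) on the dark rack's floor (height within 4 mm), within 15 mm along and across the row of the centre of the bay that mirrors its starting bay: y = +96, +32, -32, -96 mm in the pale rack go to -96, -32, +32, +96 mm in the dark one (((y of felt_bead_pot_blue in the frame of light_rack between 0.086 and 0.106 m and y of bead_pot_blue in the frame of dark_rack between -0.111 and -0.081 m) or (y of felt_bead_pot_blue in the frame of light_rack between 0.022 and 0.042 m and y of bead_pot_blue in the frame of dark_rack between -0.047 and -0.017 m) or (y of felt_bead_pot_blue in the frame of light_rack between -0.042 and -0.022 m and y of bead_pot_blue in the frame of dark_rack between 0.017 and 0.047 m) or (y of felt_bead_pot_blue in the frame of light_rack between -0.106 and -0.086 m and y of bead_pot_blue in the frame of dark_rack between 0.081 and 0.111 m)) and x of bead_pot_blue in the frame of dark_rack between -0.015 and 0.015 m and z of bead_pot_blue in the frame of dark_rack between 0.004 and 0.012 m and angle between each of bead_pot_blue, rouge_block, solder_spool, dapping_block's own z axis and vertical below 0.12 rad and linear speed of each of bead_pot_blue, rouge_block, solder_spool, dapping_block below 0.02 m/s and contact force between each of bead_pot_blue, rouge_block, solder_spool, dapping_block and the fingers below 0.05 N and ((y of felt_rouge_block in the frame of light_rack between 0.086 and 0.106 m and y of rouge_block in the frame of dark_rack between -0.111 and -0.081 m) or (y of felt_rouge_block in the frame of light_rack between 0.022 and 0.042 m and y of rouge_block in the frame of dark_rack between -0.047 and -0.017 m) or (y of felt_rouge_block in the frame of light_rack between -0.042 and -0.022 m and y of rouge_block in the frame of dark_rack between 0.017 and 0.047 m) or (y of felt_rouge_block in the frame of light_rack between -0.106 and -0.086 m and y of rouge_block in the frame of dark_rack between 0.081 and 0.111 m)) and x of rouge_block in the frame of dark_rack between -0.015 and 0.015 m and z of rouge_block in the frame of dark_rack between 0.004 and 0.012 m and ((y of felt_solder_spool in the frame of light_rack between 0.086 and 0.106 m and y of solder_spool in the frame of dark_rack between -0.111 and -0.081 m) or (y of felt_solder_spool in the frame of light_rack between 0.022 and 0.042 m and y of solder_spool in the frame of dark_rack between -0.047 and -0.017 m) or (y of felt_solder_spool in the frame of light_rack between -0.042 and -0.022 m and y of solder_spool in the frame of dark_rack between 0.017 and 0.047 m) or (y of felt_solder_spool in the frame of light_rack between -0.106 and -0.086 m and y of solder_spool in the frame of dark_rack between 0.081 and 0.111 m)) and x of solder_spool in the frame of dark_rack between -0.015 and 0.015 m and z of solder_spool in the frame of dark_rack between 0.004 and 0.012 m and ((y of felt_dapping_block in the frame of light_rack between 0.086 and 0.106 m and y of dapping_block in the frame of dark_rack between -0.111 and -0.081 m) or (y of felt_dapping_block in the frame of light_rack between 0.022 and 0.042 m and y of dapping_block in the frame of dark_rack between -0.047 and -0.017 m) or (y of felt_dapping_block in the frame of light_rack between -0.042 and -0.022 m and y of dapping_block in the frame of dark_rack between 0.017 and 0.047 m) or (y of felt_dapping_block in the frame of light_rack between -0.106 and -0.086 m and y of dapping_block in the frame of dark_rack between 0.081 and 0.111 m)) and x of dapping_block in the frame of dark_rack between -0.015 and 0.015 m and z of dapping_block in the frame of dark_rack between 0.004 and 0.012 m); the robot touches nothing.
It also fails if it takes over 93 s, if anything falls off the work surface, if the arm or the gripper's body presses on something with over 40 N, if the wrist force passes 120 N, or if a joint passes its speed limit or range.

### The arm

A 6-joint arm with a two-finger parallel gripper is mounted at the origin on a cart in front of the work surface, level with it; the furniture and walls round the work are solid. World frame = base frame: x ahead of the robot, y to its left, z up, the work surface at z = 0. Lengths are in m, angles in rad, forces in N, time in s.
With the tool pointing down it reaches from about 0.25 to 0.775 m from the base axis. Payload 4 kg.
Tool frame: the origin (TCP) lies at the very end of the fingers, on their centre line; the grasp point (between the pads) lies 19 mm behind it (tcp_to_grasp is the distance from the TCP to the grasp point, in m); z points along the fingers, y is the line along which they close (so a half turn about z gives the same grasp; the last joint's range is limited). The gripper opens to 94 mm and grips with 3 to 60 N. Pads are 16 mm wide; open, the fingers measure 119 mm over their backs; the gripper's body (75 mm by 177 mm) begins 78 mm behind the grasp point.
Start: joints at [-1.246, 0.087, 1.371, -0, 1.684, -0.103], TCP at [0.228, -0.5, 0.206] pointing down, gripper open.
Joint ranges: [-3.1, 3.1], [-0.76, 2.03], [0.27, 2.55], [-1.08, 4.22], [0.17, 2.65], [-2.57, 2.57]. Speed limits (rad/s): [2.79, 2.79, 3.14, 3.14, 3.14, 3.14].

### API

Orientations are given as [roll, pitch, yaw] about the fixed x, y, z axes, in that order (R = Rz(yaw) Ry(pitch) Rx(roll)).
In Python, from bench import * gives the robot as it stands.
- The arm moves only by the tool move_tool, called after ">>>" as name([rows], argument=value, ...), one row to a line, values as JSON. Schema: {"type":"object","properties":{"motion":{"type":"array","items":{"type":"object","properties":{"jaw":{"type":"number"},"x":{"type":"number"},"y":{"type":"number"},"z":{"type":"number"},"spin":{"type":"number"}},"additionalProperties":false,"required":["jaw"]},"minItems":1,"maxItems":20},"only":{"type":"string"},"quiet":{"type":"boolean"},"lines":{"type":"string"}},"required":["motion"],"additionalProperties":false}. motion is a list of rows, 1 to 20 of them, each an object with the fields jaw (the finger opening in m), x, y, z (the shift in parts of the range, where 1.0 means 1 m), spin (a turn about the tool's z in a scale on which 1.0 is 2 rad); a field left out counts as zero (the opening has to be given); each row shifts and turns the commanded pose from where the row before left it, along the tool's axes as they then stand; what a row does not reach is not made up. A row lasts 1/12 s, in which the tool goes at most 0.0417 m and 0.125 rad, less where a joint would pass 70% of its speed; a pose out of reach is approached as far as the arm can. The fingers move at their own pace and stop on an object; the grip force is fixed at half the most. Time passes only in rows, so rows that do not move let the fingers close. The tool returns the time, the measured TCP pose, the force, the opening and the grip force at its end. only (a regular expression) keeps the lines of the reply that match it, lines (a string "A,B") keeps lines A to B, and quiet returns only ok. A shift or turn number past 1, either way, is cut back to 1. Input that does not fit is refused with a message, and nothing moves.
- get_obs(): the state, without advancing time (a new reading comes with each control period).
- snapshot(name): name is "scene" or "top" or "wrist"; returns a dict with "color" (384x512x3 uint8, blue, green, red), "fx", "fy", "cx", "cy" (pixels), "k1" (the pictures are not rectified: a ray, as slopes to the right and down, at radius r is drawn at 1 + k1 r^2 times it, then the intrinsics apply), "extrinsics" (4x4, takes a point from world to camera coordinates). Camera axes: x right, y down, z forward; pixel columns grow to the right and rows downward; lengths in m; the calibration is good to about 2 mm. A picture is of the moment at which its call begins. There is no depth.
- close_job(): hands the job in; it is judged then, once.
The state is a dict: "time": time; "joint_positions": joint angles; "qvel": joint speeds; "joint_torque": joint torques, N m; "tool_pos": TCP position; "ee_rot": TCP orientation; "wrist_force": force on the tool from outside, world axes, zero at the start; "wrist_torque": the same for the moment, N m; "width": finger opening in m; "finger_force": force on a finger pad.
Only numpy, scipy, OpenCV 4.12 (cv2) and the standard library are available. Lean on these libraries where they do the work, as an engineer would, in place of code of your own. Each camera call takes 0.05 s, during which the arm holds its last target. There are 200 camera calls.

## Working session

There is one attempt and no reset: what is moved stays moved. The work goes in short steps, Python scripts to look and compute and a tool call to move; the robot and the scene stay as the last step left them, time stands still between calls to the robot, and variables do not carry over. Pictures are saved under pics/ and viewed, at most 14 in all, crops included, and the job is handed in when it is done.

```bash
mkdir -p pics; ls
```

Run:
```python
from bench import *
import cv2
for n in("top","scene"):
    s=snapshot(n); cv2.imwrite(f"pics/{n}0.png",s["color"]); print(n,s["fx"],s["cx"],s["cy"],s["k1"],s["extrinsics"])
o=get_obs();print(o)
```

```text
pics
top 412.2139121266073 254.24218070995724 196.39792188228543 -0.047627273609085016 [[ 0.0195697  -0.99962338 -0.01923866 -0.22767559]
 [-0.98381724 -0.01582536 -0.17847465  0.50795812]
 [ 0.17810298  0.02242002 -0.98375641  0.81363948]
 [ 0.          0.          0.          1.        ]]
scene 436.0081222459729 262.92924176642066 184.28688339337978 0.02098989259298096 [[ 9.45333170e-01 -3.26106114e-01 -2.56409346e-05 -5.39711538e-01]
 [-2.27248084e-01 -6.58702032e-01 -7.17265601e-01 -2.06822953e-02]
 [ 2.33887808e-01  6.78060791e-01 -6.96799869e-01  1.07564916e+00]
 [ 0.00000000e+00  0.00000000e+00  0.00000000e+00  1.00000000e+00]]
{'time': 0.1, 'joint_positions': array([-1.24609422e+00,  8.78715647e-02,  1.37209526e+00,  3.59312806e-06,
        1.68358655e+00, -1.03133224e-01]), 'qvel': array([-0.00032434, -0.00364811, -0.00320014,  0.00056471,  0.00044962,
       -0.00069433]), 'joint_torque': array([ 2.53197650e-03, -3.41253626e+01, -3.03301013e+01,  7.21906219e-02,
        3.04615754e-02, -1.06202287e-04]), 'tool_pos': array([ 0.22801943, -0.49996857,  0.20443041]), 'ee_rot': array([-3.13964272e+00, -2.05409122e-04,  4.27835531e-01]), 'wrist_force': array([ 0.09406956, -0.36551635, -0.57455321]), 'wrist_torque': array([-0.04003275,  0.02286414,  0.00081342]), 'finger_force': 0.0, 'width': 0.09428258774309009}
```

View pics/top0.png

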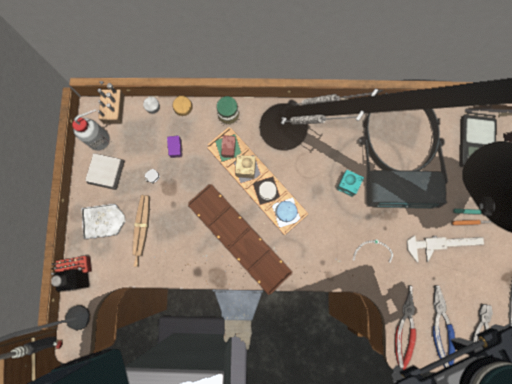

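View pics/scene0.png

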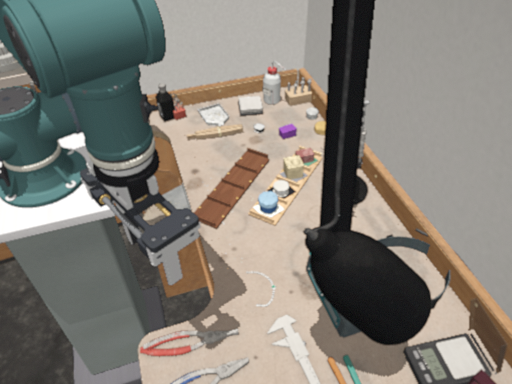

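The top view shows the pale rack running from (228,135) to (290,225). From left to right it holds the red block (228,147), brass cube (245,166), spool (267,189) and blue tub (287,210). The dark rack runs from (202,190) to (280,285), in front of it. The look-alikes are purple (174,146) and turquoise (350,182), both off the racks. A tall post stands at (285,125).

Create h.py:
```python
from bench import *
import cv2, numpy as np
def ray(s,uv):
    x,y=(uv[0]-s["cx"])/s["fx"],(uv[1]-s["cy"])/s["fy"]
    r0=np.hypot(x,y); r=r0
    for _ in range(20): r=r0/(1+s["k1"]*r*r)
    k=r/r0 if r0 else 1
    E=np.array(s["extrinsics"]); R,t=E[:3,:3],E[:3,3]
    return -R.T@t, R.T@np.array([x*k,y*k,1])
def onz(s,uv,z):
    o,d=ray(s,uv); return o+d*(z-o[2])/d[2]
def px(s,p):
    E=np.array(s["extrinsics"]); c=E[:3,:3]@p+E[:3,3]; a=c[:2]/c[2]; a=a*(1+s["k1"]*(a@a))
    return np.array([a[0]*s["fx"]+s["cx"],a[1]*s["fy"]+s["cy"]])
```

Run:
```python
from h import *
s=snapshot("top"); im=s["color"]; cv2.imwrite("pics/crop1.png",cv2.resize(im[115:300,175:325],None,fx=3.2,fy=3.2,interpolation=cv2.INTER_CUBIC))
h=cv2.cvtColor(im,cv2.COLOR_BGR2HSV)
def comp(m,box):
    k=np.zeros(m.shape,np.uint8); x0,y0,x1,y1=box; k[y0:y1,x0:x1]=m[y0:y1,x0:x1]
    n,l,st,_=cv2.connectedComponentsWithStats(k); i=1+np.argmax(st[1:,4]); return (l==i).astype(np.uint8)
H,S,V=[h[...,i].astype(int) for i in range(3)]
m=cv2.morphologyEx(((V<115)&(S>70)&((H<20)|(H>170))).astype(np.uint8)*255,cv2.MORPH_CLOSE,np.ones((5,5)))
d=comp(m,(180,175,300,300))
c=cv2.findContours(d,0,1)[0][0]; print("dark area",d.sum())
# project contour to z=0.008 plane
P=np.array([onz(s,p[0],0.012)[:2] for p in c],np.float32)
r=cv2.minAreaRect(P); print("dark rect",r,cv2.boxPoints(r))
for n,m,z in(("blue",(H>90)&(H<115)&(S>60)&(V>90),.03),("red",((H<8)|(H>170))&(S>100)&(V>70),.027),("wood",(H>8)&(H<25)&(S>85)&(V>150),.012)):
    q=comp(m.astype(np.uint8)*255,(195,115,320,240)); y,x=np.nonzero(q); print(n,len(x),x.mean(),y.mean(),onz(s,(x.mean(),y.mean()),z))
for q in((285,125),):print("post base",onz(s,q,0.03))
```

```text
dark area 504
dark rect ((0.3729868531227112, -0.23487406969070435), (0.11334710568189621, 0.06593704223632812), 44.707332611083984) [[ 0.30951554 -0.25131208]
 [ 0.3559013  -0.29817414]
 [ 0.43645817 -0.21843606]
 [ 0.3900724  -0.171574  ]]
blue 250 285.98 210.708 [ 0.4849612  -0.28542251  0.03      ]
red 43 226.27906976744185 150.53488372093022 [ 0.6150037  -0.15558275  0.027     ]
wood 1606 256.0678704856787 180.08156911581568 [ 0.55372499 -0.22111994  0.012     ]
post base [ 0.67374204 -0.2822781   0.03      ]
```

View pics/crop1.png

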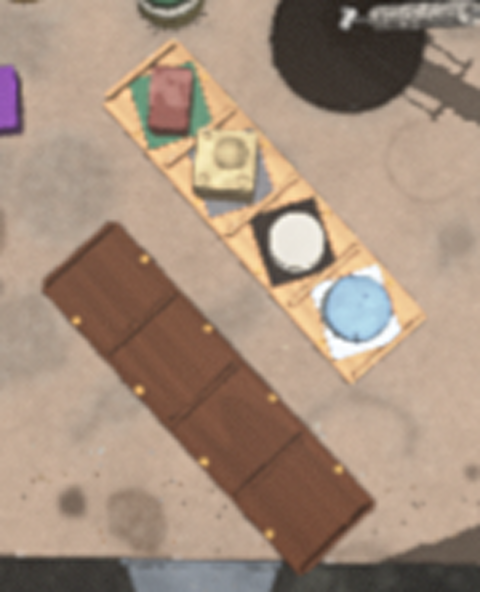

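The crop (3.2x, offset 175,115) confirms which things are meant. They stand in the rack on green, grey, black and white felt, with red, brass, spool and tub from left to right. I'll take the rack corners from it, and the paired brass pins that mark the dark bays.

Add to h.py:
```python
C=lambda u,v:(175+(u+.5)/3.2-.5,115+(v+.5)/3.2-.5)
```

Run:
```python
from h import *
s=snapshot("top")
def W(L,z): return np.array([onz(s,C(*p),z)[:2] for p in L])
for n,L in(("dark",[(45,286),(112,222),(372,507),(300,573)]),("pale",[(105,97),(175,40),(424,318),(352,382)])):
    w=W(L,.010); c=w.mean(0); e=(w[0]+w[1]-w[2]-w[3])/2; print(n,c,"len",np.hypot(*e),"wid",np.hypot(*(w[0]-w[1])),np.hypot(*(w[2]-w[3])),"yaw",np.arctan2(-e[0],e[1]))
f=W([(145,259),(208,328),(272,398),(338,469)],.008);b=W([(77,320),(140,390),(204,462),(270,534)],.008)
m=(f+b)/2;print("pins mid",m,"spacing",np.hypot(*np.diff(m,axis=0).T),"wid",np.hypot(*(f-b).T), "c",m.mean(0),"yaw",np.arctan2(-(m[0]-m[3])[0],(m[0]-m[3])[1]))
for n,p,z in(("redtop",(171,86),.037),("redtopc",(170,99),.037),("brass",(224,161),.05),("spool",(298,241),.03),("tub",(359,308),.034)):
    print(n,onz(s,C(*p),z))
# post
print("post base",W([(345,45)],.01),W([(272,40),(422,40),(345,110)],.02))
```

```text
dark [ 0.42800821 -0.18634753] len 0.256801950101326 wid 0.06268423939374496 0.06339820754458739 yaw -0.8142584245940789
pale [ 0.55650503 -0.22167197] len 0.25950115482954916 wid 0.06335725508443833 0.06479161014939869 yaw -0.8431491922998998
pins mid [[ 0.49767859 -0.12102717]
 [ 0.45130859 -0.16514015]
 [ 0.40487672 -0.20901593]
 [ 0.35899826 -0.25334205]] spacing [0.06400103 0.06388272 0.06379372] wid [0.06157265 0.0613731  0.06164135 0.06149146] c [ 0.42821554 -0.18713133] yaw -0.8088829765381319
redtop [ 0.63219929 -0.15979848  0.037     ]
redtopc [ 0.62309064 -0.15941432  0.037     ]
brass [ 0.5773074  -0.19734273  0.05      ]
spool [ 0.52867586 -0.24666686  0.03      ]
tub [ 0.48398621 -0.28700369  0.034     ]
post base [[ 0.67228427 -0.27772464]] [[ 0.67166229 -0.22695017]
 [ 0.67308986 -0.33023804]
 [ 0.62218939 -0.27757044]]
```

Run:
```python
from h import *
s=snapshot("top"); t=snapshot("scene"); im=s["color"]; h=cv2.cvtColor(im,cv2.COLOR_BGR2HSV); H,S,V=[h[...,i].astype(int) for i in range(3)]
print("cam",ray(s,(256,192))[0])
def tri(a,b):
    o,d=ray(s,a);p,e=ray(t,b); k=np.linalg.lstsq(np.c_[d,-e],p-o,rcond=None)[0]; A,B=o+d*k[0],p+e*k[1]; return (A+B)/2,np.linalg.norm(A-B)
print("head",tri((490,185),(370,290)))
print("lens tip left", tri((465,175),(308,238)))
big=cv2.resize(im[115:300,175:325],None,fx=3.2,fy=3.2,interpolation=cv2.INTER_CUBIC); g=cv2.cvtColor(big,cv2.COLOR_BGR2HSV);H,S,V=[g[...,i].astype(int) for i in range(3)]
for n,m,box,z in(("red",((H<7)|(H>172))&(S>75),(140,60,205,140),.037),("brass",(H>19)&(H<34)&(S>50)&(V>120),(185,115,270,205),.05),("spool",(S<50)&(V>170),(262,205,332,275),.03),("tub",(H>95)&(H<115)&(S>70),(310,260,410,350),.034)):
    x0,y0,x1,y1=box;k=np.zeros(m.shape,np.uint8);k[y0:y1,x0:x1]=m[y0:y1,x0:x1]
    k=cv2.morphologyEx(k,cv2.MORPH_OPEN,np.ones((3,3)));c=max(cv2.findContours(k,0,1)[0],key=cv2.contourArea)
    P=np.array([onz(s,C(*p[0]),z)[:2] for p in c],np.float32); r=cv2.minAreaRect(P); print(n,r,np.c_[cv2.boxPoints(r)].round(3).tolist())
b=s; print([px(t,np.array([.672,-.278,z])).round() for z in(0,.1,.2,.3,.4)],[px(s,np.array([.672,-.278,z])).round() for z in(0,.1,.2,.3,.4)])
cv2.imwrite("pics/scrop.png",cv2.resize(t["color"][90:240,180:400],None,fx=3.5,fy=3.5,interpolation=cv2.INTER_CUBIC))
```

```text
cam [ 0.35928189 -0.23779303  0.88670053]
head (array([ 0.51571038, -0.63801878,  0.17760487]), np.float64(0.0018085813341680128))
lens tip left (array([ 0.48354841, -0.556809  ,  0.23435649]), np.float64(0.0680909511482794))
red ((0.622800886631012, -0.1596454679965973), (0.02588309720158577, 0.044736798852682114), 86.97384643554688) [[0.6000000238418579, -0.17100000381469727], [0.6439999938011169, -0.17399999499320984], [0.6460000276565552, -0.14800000190734863], [0.6010000109672546, -0.1459999978542328]]
brass ((0.5785552263259888, -0.19808490574359894), (0.040902599692344666, 0.04184809699654579), 87.17034149169922) [[0.5569999814033508, -0.21699999272823334], [0.5979999899864197, -0.2199999988079071], [0.6000000238418579, -0.17900000512599945], [0.5590000152587891, -0.1770000010728836]]
spool ((0.5287333726882935, -0.245672807097435), (0.03776966407895088, 0.03509201854467392), 0.8858322501182556) [[0.5099999904632568, -0.2280000001192093], [0.5099999904632568, -0.2639999985694885], [0.5479999780654907, -0.2630000114440918], [0.546999990940094, -0.2280000001192093]]Traceback (most recent call last):
  File "<stdin>", line 11, in <module>
ValueError: max() iterable argument is empty
```

Add to h.py:
```python
def go(x,y,z,psi=None):
    o=get_obs(); p=np.array(o["tool_pos"]); y0=o["ee_rot"][2]; psi=y0 if psi is None else psi
    R=np.array([[np.cos(psi),np.sin(psi),0],[np.sin(psi),-np.cos(psi),0],[0,0,-1]])
    print("t",o["time"],"pos",p.round(4),"yaw",round(y0,3),"rot",o["ee_rot"][:2].round(3),"w",o["width"],"turn",round(-(psi-y0),3),"d",(R.T@(np.array([x,y,z])-p)).round(4))
```

Run:
```python
from h import *
t=snapshot("scene")
print([px(t,np.array([.672,-.278,z])).round() for z in(0,.1,.2,.3,.4)])
cv2.imwrite("pics/scrop.png",cv2.resize(t["color"][90:240,180:400],None,fx=3.5,fy=3.5,interpolation=cv2.INTER_CUBIC))
go(.484,-.286,.12,.73)
```

```text
[array([341., 188.]), array([346., 157.]), array([353., 120.]), array([360.,  77.]), array([369.,  26.])]
t 0.35 pos [ 0.2281 -0.5003  0.2052] yaw 0.428 rot [-3.141 -0.   ] w 0.09417435632779173 turn -0.302 d [0.3336 0.0109 0.0852]
```

View pics/scrop.png

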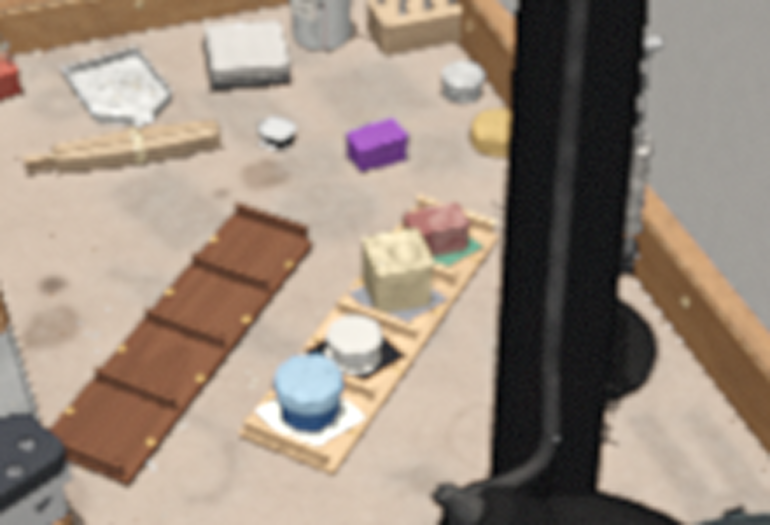

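The crop shows the four things standing upright, with tub, spool, brass cube and red block from near to far. The black lamp bar in the foreground is close to the camera. Its arm rises from the base at (630,350) away from the racks, so the way to the tub is clear.

Careful with the scale: turns go in shares of 2 rad. That gives: -0.1 rad / 2 = -0.05.

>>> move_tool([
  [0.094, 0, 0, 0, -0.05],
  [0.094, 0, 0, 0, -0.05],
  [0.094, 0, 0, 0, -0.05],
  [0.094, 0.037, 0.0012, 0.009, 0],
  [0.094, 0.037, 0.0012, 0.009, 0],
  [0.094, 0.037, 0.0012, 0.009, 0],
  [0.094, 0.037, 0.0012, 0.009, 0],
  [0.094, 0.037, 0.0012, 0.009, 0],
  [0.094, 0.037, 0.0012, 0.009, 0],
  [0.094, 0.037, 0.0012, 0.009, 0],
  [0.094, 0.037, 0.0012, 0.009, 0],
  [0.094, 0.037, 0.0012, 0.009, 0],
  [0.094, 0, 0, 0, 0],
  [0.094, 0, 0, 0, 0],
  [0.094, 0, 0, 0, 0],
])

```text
refused: motion[0]: [0.094, 0, 0, 0, -0.05] is not of type 'object' (schema: type "object"). Nothing was moved.
```

The error is about the shape of the input: a list of objects with named fields. Fixing that and sending the same move.

>>> move_tool([
  {"jaw": 0.094, "spin": -0.05},
  {"jaw": 0.094, "spin": -0.05},
  {"jaw": 0.094, "spin": -0.05},
  {"jaw": 0.094, "x": 0.037, "y": 0.0012, "z": 0.009},
  {"jaw": 0.094, "x": 0.037, "y": 0.0012, "z": 0.009},
  {"jaw": 0.094, "x": 0.037, "y": 0.0012, "z": 0.009},
  {"jaw": 0.094, "x": 0.037, "y": 0.0012, "z": 0.009},
  {"jaw": 0.094, "x": 0.037, "y": 0.0012, "z": 0.009},
  {"jaw": 0.094, "x": 0.037, "y": 0.0012, "z": 0.009},
  {"jaw": 0.094, "x": 0.037, "y": 0.0012, "z": 0.009},
  {"jaw": 0.094, "x": 0.037, "y": 0.0012, "z": 0.009},
  {"jaw": 0.094, "x": 0.037, "y": 0.0012, "z": 0.009},
  {"jaw": 0.094},
  {"jaw": 0.094},
  {"jaw": 0.094},
])

```text
time: 1.6
tool_pos: [0.4838, -0.2873, 0.1246]
ee_rot: [3.141, 0.001, 0.728]
wrist_force: [-0.8, -0.4, 0.7]
width: 0.0941
finger_force: 0.0
```

Run:
```python
from h import *
s=snapshot("wrist"); cv2.imwrite("pics/w1.png",s["color"]); go(.484,-.286,.013,.73)
for p in((.484,-.286,.034),(.485,-.2857,.008),(.5287,-.2457,.03)): print(px(s,np.array(p)))
```

```text
t 1.65 pos [ 0.4835 -0.2879  0.1249] yaw 0.727 rot [3.141e+00 1.000e-03] w 0.09380966973342846 turn -0.003 d [ 0.0016 -0.0011  0.1119]
[251.26713875 195.51198813]
[251.59904562 187.72546018]
[250.9503777  126.49731191]
```

View pics/w1.png

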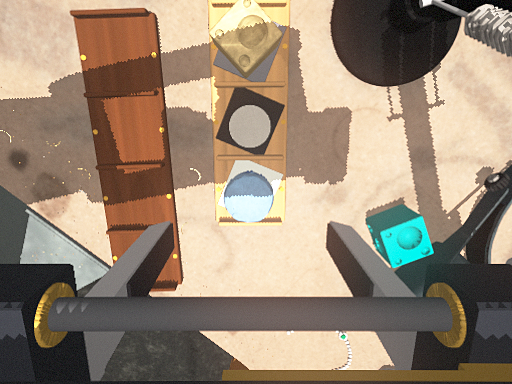

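The wrist view shows the tub at (249,196) against a predicted (251,195), the spool at (249,125) and the brass cube at (245,38). The turquoise cube at (400,235) is outside the fingers, so I can descend.

>>> move_tool([
  {"jaw": 0.075, "x": 0.0016, "y": -0.001, "z": 0.035},
  {"jaw": 0.075, "z": 0.035},
  {"jaw": 0.075, "z": 0.025},
  {"jaw": 0.07, "z": 0.0165},
  {"jaw": 0.07},
  {"jaw": 0.03},
  {"jaw": 0.03},
  {"jaw": 0.03},
  {"jaw": 0.03},
  {"jaw": 0.03},
  {"jaw": 0.03},
  {"jaw": 0.03},
])

```text
time: 2.65
tool_pos: [0.485, -0.2857, 0.0144]
ee_rot: [3.14, 0.0, 0.728]
wrist_force: [-1.0, -0.3, 5.1]
width: 0.0419
finger_force: 30.0
```

```bash
python3 -c "
from h import *
go(.498,-.121,.05,.76)"
```

```text
t 2.65 pos [ 0.485  -0.2857  0.0144] yaw 0.728 rot [3.14 0.  ] w 0.04185959237372006 turn -0.032 d [ 0.1229 -0.1104 -0.0356]
```

In the tool's units: -0.032 rad / 2 = -0.016.

>>> move_tool([
  {"jaw": 0.03, "z": -0.02, "spin": -0.016},
  {"jaw": 0.03, "z": -0.035},
  {"jaw": 0.03, "z": -0.035},
  {"jaw": 0.03, "x": 0.0307, "y": -0.0276},
  {"jaw": 0.03, "x": 0.0307, "y": -0.0276},
  {"jaw": 0.03, "x": 0.0307, "y": -0.0276},
  {"jaw": 0.03, "x": 0.0307, "y": -0.0276},
  {"jaw": 0.03},
  {"jaw": 0.03},
  {"jaw": 0.03},
])

```text
time: 3.48
tool_pos: [0.4975, -0.1206, 0.1027]
ee_rot: [3.141, 0.001, 0.761]
wrist_force: [-1.0, -0.2, -1.2]
width: 0.0414
finger_force: 30.0
```

Run:
```python
from h import *
go(.498,-.121,.0135,.76)
s=snapshot("wrist"); cv2.imwrite("pics/w2.png",s["color"])
for q in((.4977,-.1210,.008),(.4513,-.1651,.008)):print(px(s,np.array(q)))
```

```text
t 3.4833 pos [ 0.4975 -0.1206  0.1027] yaw 0.761 rot [3.141e+00 1.000e-03] w 0.04135862921338669 turn 0.001 d [0.0001 0.0006 0.0892]
[252.57779667 195.62042207]
[252.37565518 260.09903007]
```

View pics/w2.png

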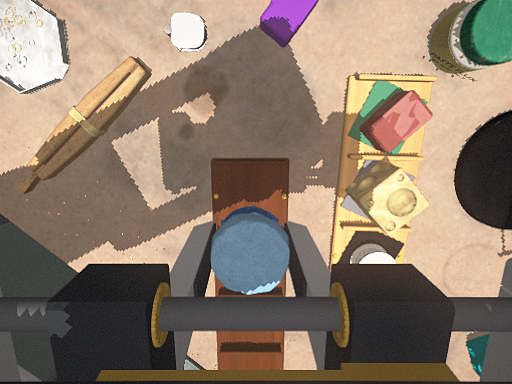

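The tub is held over the left-end dark bay. Its pins at (216,196) and (285,196) match the predicted midpoint to about 2 mm, so I'll lower and release it.

>>> move_tool([
  {"jaw": 0.03, "z": 0.035},
  {"jaw": 0.03, "z": 0.03},
  {"jaw": 0.03, "z": 0.014},
  {"jaw": 0.03, "z": 0.006},
  {"jaw": 0.03, "z": 0.0032},
  {"jaw": 0.03},
  {"jaw": 0.06},
  {"jaw": 0.065},
  {"jaw": 0.065},
  {"jaw": 0.065},
  {"jaw": 0.065, "z": -0.03},
  {"jaw": 0.065, "z": -0.035},
  {"jaw": 0.065, "z": -0.035},
  {"jaw": 0.065},
  {"jaw": 0.065},
])

```text
time: 4.78
tool_pos: [0.4996, -0.1212, 0.1183]
ee_rot: [3.135, -0.003, 0.76]
wrist_force: [0.3, 0.4, -0.3]
width: 0.0648
finger_force: 0.0
```

```bash
python3 -c "
from h import *
go(.5290,-.2455,.1,.73)"
```

```text
t 4.7833 pos [ 0.4996 -0.1212  0.1183] yaw 0.76 rot [ 3.135e+00 -3.000e-03] w 0.06482903327602241 turn 0.03 d [-0.061   0.1122  0.0183]
```

In the tool's units: 0.03 rad / 2 = 0.015.

>>> move_tool([
  {"jaw": 0.065, "spin": 0.015},
  {"jaw": 0.065, "x": -0.0152, "y": 0.028},
  {"jaw": 0.065, "x": -0.0152, "y": 0.028},
  {"jaw": 0.065, "x": -0.0153, "y": 0.028},
  {"jaw": 0.065, "x": -0.0153, "y": 0.0282},
  {"jaw": 0.065},
  {"jaw": 0.065},
  {"jaw": 0.065},
])

```text
time: 5.45
tool_pos: [0.5259, -0.244, 0.1131]
ee_rot: [-3.138, 0.001, 0.73]
wrist_force: [-0.0, 0.7, -0.5]
width: 0.0649
finger_force: 0.0
```

Run:
```python
from h import *
go(.5290,-.2455,.0125,.73)
s=snapshot("wrist"); im=s["color"]; cv2.imwrite("pics/w3.png",im)
print(px(s,np.array([.529,-.2455,.03])))
g=cv2.cvtColor(im,cv2.COLOR_BGR2HSV); m=((g[...,1]<50)&(g[...,2]>110)).astype(np.uint8); k=np.zeros_like(m);k[130:265,200:300]=m[130:265,200:300]
c=max(cv2.findContours(k,0,1)[0],key=cv2.contourArea); e=cv2.minEnclosingCircle(c); print(e,onz(s,e[0],.03))
```

```text
t 5.45 pos [ 0.5259 -0.244   0.1131] yaw 0.73 rot [-3.138e+00  1.000e-03] w 0.06489952881159035 turn -0.0 d [0.0013 0.0032 0.1006]
[256.18010183 197.48212946]
((255.0, 250.5), 34.73120880126953) [ 0.49114765 -0.27825284  0.03      ]
```

View pics/w3.png

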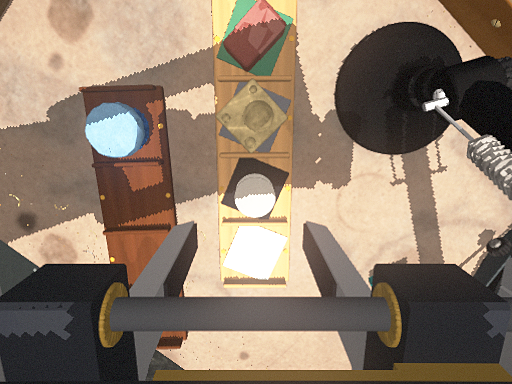

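The tub stands in the left dark bay (116,130). The spool is at (254,195) against a predicted (256,197); my mask had picked up the white felt instead. Next I'll grasp the spool.

>>> move_tool([
  {"jaw": 0.065, "x": 0.001, "y": 0.002, "z": 0.035},
  {"jaw": 0.065, "z": 0.035},
  {"jaw": 0.065, "z": 0.02},
  {"jaw": 0.065, "z": 0.0085},
  {"jaw": 0.065},
  {"jaw": 0.065},
  {"jaw": 0.02},
  {"jaw": 0.02},
  {"jaw": 0.02},
  {"jaw": 0.02},
  {"jaw": 0.02},
  {"jaw": 0.02},
  {"jaw": 0.02},
])

```text
time: 6.58
tool_pos: [0.5294, -0.2461, 0.0171]
ee_rot: [3.14, -0.0, 0.73]
wrist_force: [0.6, -0.2, 2.8]
width: 0.035
finger_force: 30.0
```

```bash
python3 -c "
from h import *
go(.4515,-.165,.1,.76)"
```

```text
t 6.5833 pos [ 0.5294 -0.2461  0.0171] yaw 0.73 rot [ 3.14 -0.  ] w 0.03495205881458365 turn -0.03 d [-0.0006 -0.1125 -0.0829]
```

In the tool's units: -0.03 rad / 2 = -0.015.

>>> move_tool([
  {"jaw": 0.02, "z": -0.02, "spin": -0.015},
  {"jaw": 0.02, "z": -0.035},
  {"jaw": 0.02, "z": -0.03},
  {"jaw": 0.02, "y": -0.028},
  {"jaw": 0.02, "y": -0.028},
  {"jaw": 0.02, "y": -0.028},
  {"jaw": 0.02, "x": -0.0006, "y": -0.0285},
  {"jaw": 0.02},
  {"jaw": 0.02},
  {"jaw": 0.02},
])

```text
time: 7.42
tool_pos: [0.4515, -0.1649, 0.1014]
ee_rot: [3.14, -0.0, 0.76]
wrist_force: [0.6, -1.1, -1.0]
width: 0.0345
finger_force: 30.0
```

```bash
python3 -c "
from h import *
go(.4515,-.165,.0155,.76)"
```

```text
t 7.4167 pos [ 0.4515 -0.1649  0.1014] yaw 0.76 rot [ 3.14 -0.  ] w 0.03452380606557964 turn -0.0 d [-0.      0.0001  0.0859]
```

Next is the release, then a move up over the brass cube at yaw about -0.05.

>>> move_tool([
  {"jaw": 0.02, "z": 0.035},
  {"jaw": 0.02, "z": 0.03},
  {"jaw": 0.02, "z": 0.013},
  {"jaw": 0.02, "z": 0.005},
  {"jaw": 0.02, "z": 0.0025},
  {"jaw": 0.02},
  {"jaw": 0.02},
  {"jaw": 0.06},
  {"jaw": 0.06},
  {"jaw": 0.06},
  {"jaw": 0.06},
  {"jaw": 0.06, "z": -0.03},
  {"jaw": 0.06, "z": -0.035},
  {"jaw": 0.06, "z": -0.035},
  {"jaw": 0.06},
  {"jaw": 0.06},
])

```text
time: 8.75
tool_pos: [0.4528, -0.1654, 0.1189]
ee_rot: [3.135, -0.002, 0.76]
wrist_force: [0.1, 0.6, 0.1]
width: 0.0599
finger_force: 0.0
```

```bash
python3 -c "
from h import *
go(.5785,-.198,.12,-.05)"
```

```text
t 8.75 pos [ 0.4528 -0.1654  0.1189] yaw 0.76 rot [ 3.135e+00 -2.000e-03] w 0.0599101320239776 turn 0.81 d [ 0.1271  0.0263 -0.0011]
```

In the tool's units: 0.1157 rad / 2 = 0.0579.

>>> move_tool([
  {"jaw": 0.065, "spin": 0.0579},
  {"jaw": 0.065, "spin": 0.0579},
  {"jaw": 0.065, "spin": 0.0579},
  {"jaw": 0.065, "spin": 0.0579},
  {"jaw": 0.065, "spin": 0.0579},
  {"jaw": 0.065, "spin": 0.0579},
  {"jaw": 0.065, "spin": 0.0579},
  {"jaw": 0.065, "x": 0.032, "y": 0.0066},
  {"jaw": 0.065, "x": 0.032, "y": 0.0066},
  {"jaw": 0.065, "x": 0.032, "y": 0.0066},
  {"jaw": 0.065, "x": 0.031, "y": 0.0066},
  {"jaw": 0.065},
  {"jaw": 0.065},
  {"jaw": 0.065},
])

```text
time: 9.92
tool_pos: [0.5751, -0.1967, 0.1139]
ee_rot: [-3.14, 0.004, -0.05]
wrist_force: [0.5, 0.0, 0.9]
width: 0.0655
finger_force: 0.0
```

Run:
```python
from h import *
go(.5785,-.198,.025,-.05)
s=snapshot("wrist"); im=s["color"]; cv2.imwrite("pics/w4.png",im)
print(px(s,np.array([.5785,-.198,.05])),px(s,np.array([.6228,-.1596,.037])))
print([px(s,np.array(p)).round() for p in((.557,-.217,.05),(.598,-.22,.05),(.6,-.179,.05),(.559,-.177,.05))])
```

```text
t 9.9167 pos [ 0.5751 -0.1967  0.1139] yaw -0.05 rot [-3.14   0.004] w 0.065454370217624 turn -0.0 d [0.0034 0.0011 0.0889]
[252.87970579 199.14510847] [203.02220635 144.71655947]
[array([277., 223.]), array([279., 174.]), array([228., 174.]), array([229., 223.])]
```

View pics/w4.png

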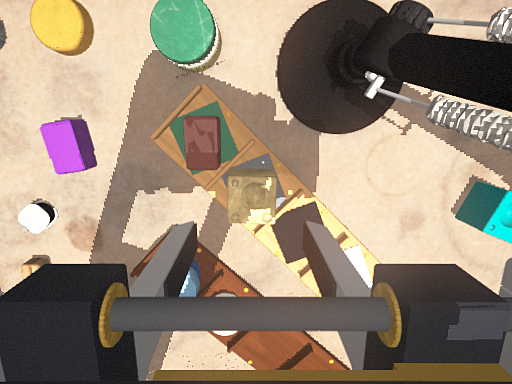

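The brass cube is at (252,196), spanning columns 228–277, aligned with the fingers and matching the prediction. The purple look-alike is at (68,147), off to the left, and the red block is at (202,142). Next I'll grasp the brass cube.

>>> move_tool([
  {"jaw": 0.06, "x": 0.001, "y": 0.001, "z": 0.035},
  {"jaw": 0.06, "z": 0.03},
  {"jaw": 0.06, "z": 0.015},
  {"jaw": 0.06, "z": 0.0045},
  {"jaw": 0.06},
  {"jaw": 0.06},
  {"jaw": 0.02},
  {"jaw": 0.02},
  {"jaw": 0.02},
  {"jaw": 0.02},
  {"jaw": 0.02},
  {"jaw": 0.02},
  {"jaw": 0.02},
])

```text
time: 11.05
tool_pos: [0.5783, -0.1982, 0.0328]
ee_rot: [3.141, -0.002, -0.05]
wrist_force: [-0.6, 2.0, 6.5]
width: 0.0397
finger_force: 29.9
```

```bash
python3 -c "
from h import *
go(.405,-.209,.1,.76)"
```

```text
t 11.05 pos [ 0.5783 -0.1982  0.0328] yaw -0.05 rot [ 3.141e+00 -2.000e-03] w 0.03971905377699276 turn -0.81 d [-0.133  -0.1116 -0.0672]
```

In the tool's units: -0.1157 rad / 2 = -0.0579.

>>> move_tool([
  {"jaw": 0.02, "z": -0.015},
  {"jaw": 0.02, "z": -0.03},
  {"jaw": 0.02, "z": -0.03},
  {"jaw": 0.02, "spin": -0.0579},
  {"jaw": 0.02, "spin": -0.0579},
  {"jaw": 0.02, "spin": -0.0579},
  {"jaw": 0.02, "spin": -0.0579},
  {"jaw": 0.02, "spin": -0.0579},
  {"jaw": 0.02, "spin": -0.0579},
  {"jaw": 0.02, "spin": -0.0579},
  {"jaw": 0.02, "x": -0.0222, "y": -0.0186},
  {"jaw": 0.02, "x": -0.0222, "y": -0.0186},
  {"jaw": 0.02, "x": -0.0222, "y": -0.0186},
  {"jaw": 0.02, "x": -0.0222, "y": -0.0186},
  {"jaw": 0.02, "x": -0.0222, "y": -0.0186},
  {"jaw": 0.02, "x": -0.0222, "y": -0.0186},
  {"jaw": 0.02},
  {"jaw": 0.02},
  {"jaw": 0.02},
  {"jaw": 0.02},
])

```text
time: 12.72
tool_pos: [0.4046, -0.2092, 0.1059]
ee_rot: [-3.141, 0.0, 0.76]
wrist_force: [-0.8, 0.2, -4.3]
width: 0.0396
finger_force: 29.9
```

```bash
python3 -c "
from h import *
go(.405,-.209,.0315,.76)
s=snapshot('wrist'); cv2.imwrite('pics/w5.png',s['color'])"
```

```text
t 12.7167 pos [ 0.4046 -0.2092  0.1059] yaw 0.76 rot [-3.141  0.   ] w 0.039559262368873645 turn 0.0 d [0.0004 0.0002 0.0744]
```

View pics/w5.png

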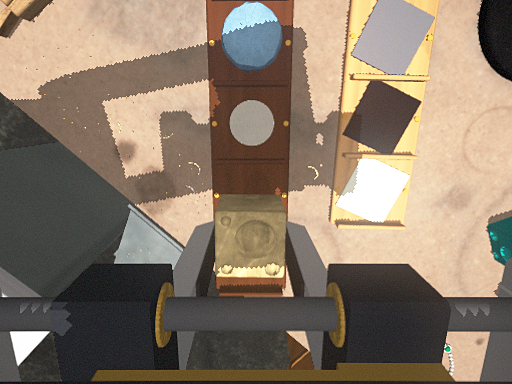

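The tub at (251,36) and the spool at (252,123) stand centred in their bays. The brass cube is held square over the third bay.

>>> move_tool([
  {"jaw": 0.02, "z": 0.03},
  {"jaw": 0.02, "z": 0.025},
  {"jaw": 0.02, "z": 0.01},
  {"jaw": 0.02, "z": 0.005},
  {"jaw": 0.02, "z": 0.003},
  {"jaw": 0.02},
  {"jaw": 0.02},
  {"jaw": 0.02},
])

```text
time: 13.43
tool_pos: [0.4052, -0.2099, 0.0348]
ee_rot: [3.139, -0.001, 0.76]
wrist_force: [-0.2, 0.1, -4.2]
width: 0.0398
finger_force: 29.9
```

```bash
python3 -c "
from h import *
go(.405,-.209,.0315,.76)"
```

```text
t 13.4333 pos [ 0.4052 -0.2099  0.0348] yaw 0.76 rot [ 3.139e+00 -1.000e-03] w 0.03979177917073934 turn -0.0 d [ 0.0005 -0.0007  0.0033]
```

>>> move_tool([
  {"jaw": 0.02, "z": 0.003},
  {"jaw": 0.02, "z": 0.001},
  {"jaw": 0.02},
  {"jaw": 0.02},
  {"jaw": 0.02},
  {"jaw": 0.065},
  {"jaw": 0.065},
  {"jaw": 0.065},
  {"jaw": 0.065},
  {"jaw": 0.065, "z": -0.02},
  {"jaw": 0.065, "z": -0.035},
  {"jaw": 0.065, "z": -0.035},
  {"jaw": 0.065},
  {"jaw": 0.065},
])

```text
time: 14.6
tool_pos: [0.4055, -0.2101, 0.1216]
ee_rot: [3.136, -0.001, 0.76]
wrist_force: [-0.2, 0.1, -0.4]
width: 0.065
finger_force: 0.0
```

```bash
python3 -c "
from h import *
go(.6228,-.1596,.115,-.06)"
```

```text
t 14.6 pos [ 0.4055 -0.2101  0.1216] yaw 0.76 rot [ 3.136e+00 -1.000e-03] w 0.0650231408026582 turn 0.82 d [ 0.2139 -0.0635  0.0066]
```

In the tool's units: 0.118 rad / 2 = 0.059.

>>> move_tool([
  {"jaw": 0.05, "spin": 0.0585},
  {"jaw": 0.05, "spin": 0.0585},
  {"jaw": 0.05, "spin": 0.0585},
  {"jaw": 0.05, "spin": 0.0585},
  {"jaw": 0.05, "spin": 0.0585},
  {"jaw": 0.05, "spin": 0.0585},
  {"jaw": 0.05, "spin": 0.059},
  {"jaw": 0.05, "x": 0.0307, "y": -0.009},
  {"jaw": 0.05, "x": 0.0307, "y": -0.009},
  {"jaw": 0.05, "x": 0.0307, "y": -0.009},
  {"jaw": 0.05, "x": 0.0307, "y": -0.009},
  {"jaw": 0.05, "x": 0.0307, "y": -0.009},
  {"jaw": 0.05, "x": 0.0307, "y": -0.009},
  {"jaw": 0.05, "x": 0.0297, "y": -0.0095},
  {"jaw": 0.05},
  {"jaw": 0.05},
  {"jaw": 0.05},
  {"jaw": 0.05},
])

```text
time: 16.1
tool_pos: [0.6199, -0.1589, 0.1184]
ee_rot: [-3.141, 0.002, -0.061]
wrist_force: [0.0, -0.2, 0.1]
width: 0.05
finger_force: 0.0
```

Run:
```python
from h import *
go(.6228,-.1596,.021,-.06)
s=snapshot("wrist"); im=s["color"]; cv2.imwrite("pics/w6.png",im)
print(px(s,np.array([.6228,-.1596,.037])))
```

```text
t 16.1 pos [ 0.6199 -0.1589  0.1184] yaw -0.061 rot [-3.141e+00  2.000e-03] w 0.050018998542433524 turn -0.001 d [0.0029 0.0005 0.0974]
[251.87081262 194.35242883]
```

View pics/w6.png

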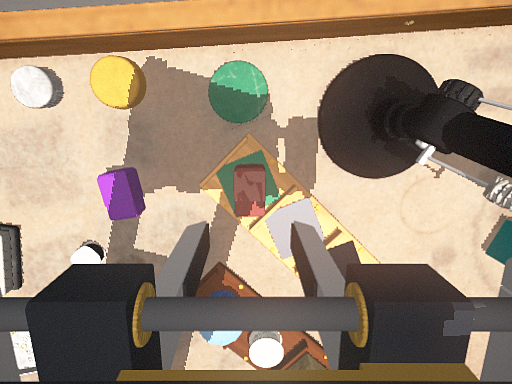

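The red block is at (250,191), spanning columns 234–266, within about 2 px of the prediction and between the fingers. The purple block at (121,193) is off the rack, so this is the right one. I'll descend on it.

>>> move_tool([
  {"jaw": 0.05, "x": 0.001, "y": 0.001, "z": 0.035},
  {"jaw": 0.05, "z": 0.03},
  {"jaw": 0.05, "z": 0.02},
  {"jaw": 0.05, "z": 0.01},
  {"jaw": 0.05, "z": 0.002},
  {"jaw": 0.05},
  {"jaw": 0.05},
  {"jaw": 0.05},
])

```text
time: 16.82
tool_pos: [0.6236, -0.1603, 0.0246]
ee_rot: [3.14, -0.004, -0.06]
wrist_force: [0.1, -0.2, 0.9]
width: 0.0499
finger_force: 0.0
```

```bash
python3 -c "
from h import *
go(.6228,-.1596,.0215,-.06)"
```

```text
t 16.8167 pos [ 0.6236 -0.1603  0.0246] yaw -0.06 rot [ 3.14  -0.004] w 0.04985908539888478 turn -0.0 d [-0.0008 -0.0006  0.0031]
```

>>> move_tool([
  {"jaw": 0.04, "z": 0.003},
  {"jaw": 0.04},
  {"jaw": 0.01},
  {"jaw": 0.01},
  {"jaw": 0.01},
  {"jaw": 0.01},
  {"jaw": 0.01},
  {"jaw": 0.01},
  {"jaw": 0.01},
])

```text
time: 17.57
tool_pos: [0.6224, -0.1596, 0.0194]
ee_rot: [-3.142, -0.0, -0.06]
wrist_force: [0.1, 1.0, 1.1]
width: 0.0265
finger_force: 30.0
```

```bash
python3 -c "
from h import *
go(.359,-.2535,.09,.76)"
```

```text
t 17.5667 pos [ 0.6224 -0.1596  0.0194] yaw -0.06 rot [-3.142 -0.   ] w 0.02650467770740588 turn -0.82 d [-0.2556 -0.1134 -0.0706]
```

In the tool's units: -0.118 rad / 2 = -0.059.

>>> move_tool([
  {"jaw": 0.01, "z": -0.02},
  {"jaw": 0.01, "z": -0.035},
  {"jaw": 0.01, "z": -0.035},
  {"jaw": 0.01, "spin": -0.0585},
  {"jaw": 0.01, "spin": -0.0585},
  {"jaw": 0.01, "spin": -0.0585},
  {"jaw": 0.01, "spin": -0.0585},
  {"jaw": 0.01, "spin": -0.0585},
  {"jaw": 0.01, "spin": -0.0585},
  {"jaw": 0.01, "spin": -0.059},
  {"jaw": 0.01, "x": -0.032, "y": -0.0142},
  {"jaw": 0.01, "x": -0.032, "y": -0.0142},
  {"jaw": 0.01, "x": -0.032, "y": -0.0142},
  {"jaw": 0.01, "x": -0.032, "y": -0.0142},
  {"jaw": 0.01, "x": -0.032, "y": -0.0142},
  {"jaw": 0.01, "x": -0.032, "y": -0.0142},
  {"jaw": 0.01, "x": -0.032, "y": -0.0142},
  {"jaw": 0.01, "x": -0.0316, "y": -0.014},
  {"jaw": 0.01},
  {"jaw": 0.01},
])

```text
time: 19.23
tool_pos: [0.3577, -0.254, 0.1092]
ee_rot: [3.141, -0.0, 0.757]
wrist_force: [0.8, 0.3, -1.5]
width: 0.0268
finger_force: 30.0
```

>>> move_tool([
  {"jaw": 0.01},
  {"jaw": 0.01},
])

```text
time: 19.4
tool_pos: [0.3597, -0.2533, 0.1093]
ee_rot: [3.141, -0.0, 0.761]
wrist_force: [-0.2, -0.2, -0.8]
width: 0.0264
finger_force: 30.0
```

```bash
python3 -c "
from h import *
go(.359,-.2535,.0185,.76)"
```

```text
t 19.4 pos [ 0.3597 -0.2533  0.1093] yaw 0.761 rot [ 3.141 -0.   ] w 0.026383953761229813 turn 0.001 d [-0.0007 -0.0004  0.0908]
```

>>> move_tool([
  {"jaw": 0.01, "z": 0.035},
  {"jaw": 0.01, "z": 0.03},
  {"jaw": 0.01, "z": 0.015},
  {"jaw": 0.01, "z": 0.008},
  {"jaw": 0.01, "z": 0.002},
  {"jaw": 0.01},
  {"jaw": 0.01},
  {"jaw": 0.01},
])

```text
time: 20.07
tool_pos: [0.3601, -0.2543, 0.0208]
ee_rot: [3.139, -0.0, 0.76]
wrist_force: [-0.3, 0.4, -0.8]
width: 0.0265
finger_force: 30.0
```

```bash
python3 -c "
from h import *
go(.359,-.2535,.018,.76)"
```

```text
t 20.0667 pos [ 0.3601 -0.2543  0.0208] yaw 0.76 rot [ 3.139 -0.   ] w 0.026520645780112533 turn 0.0 d [-0.0002 -0.0013  0.0028]
```

>>> move_tool([
  {"jaw": 0.01, "z": 0.002},
  {"jaw": 0.01, "z": 0.001},
  {"jaw": 0.01},
  {"jaw": 0.01},
  {"jaw": 0.055},
  {"jaw": 0.055},
  {"jaw": 0.055},
  {"jaw": 0.055},
  {"jaw": 0.055, "z": -0.02},
  {"jaw": 0.055, "z": -0.035},
  {"jaw": 0.055, "z": -0.035},
  {"jaw": 0.055, "z": -0.035},
  {"jaw": 0.055, "x": -0.03, "z": -0.03},
  {"jaw": 0.055, "x": -0.03, "z": -0.02},
  {"jaw": 0.055, "x": -0.03},
  {"jaw": 0.055, "x": -0.03},
  {"jaw": 0.055},
  {"jaw": 0.055},
])

```text
time: 21.57
tool_pos: [0.2715, -0.3363, 0.1905]
ee_rot: [-3.141, -0.001, 0.757]
wrist_force: [1.2, 0.0, 0.1]
width: 0.0549
finger_force: 0.0
```

Run:
```python
from h import *
print(get_obs()["finger_force"])
a=snapshot("top");t=snapshot("scene"); b=snapshot("wrist")
A=cv2.resize(a["color"][115:300,175:325],None,fx=2.6,fy=2.6,interpolation=cv2.INTER_CUBIC); B=cv2.resize(t["color"][130:240,185:325],None,fx=2.8,fy=2.8,interpolation=cv2.INTER_CUBIC)
h=max(len(A),len(B)); f=lambda x:np.vstack([x,np.zeros((h-len(x),x.shape[1],3),np.uint8)])
cv2.imwrite("pics/end.png",np.hstack([f(A),f(B)]))
cv2.imwrite("pics/w7.png",b["color"])
```

```text
0.0
```

View pics/end.png

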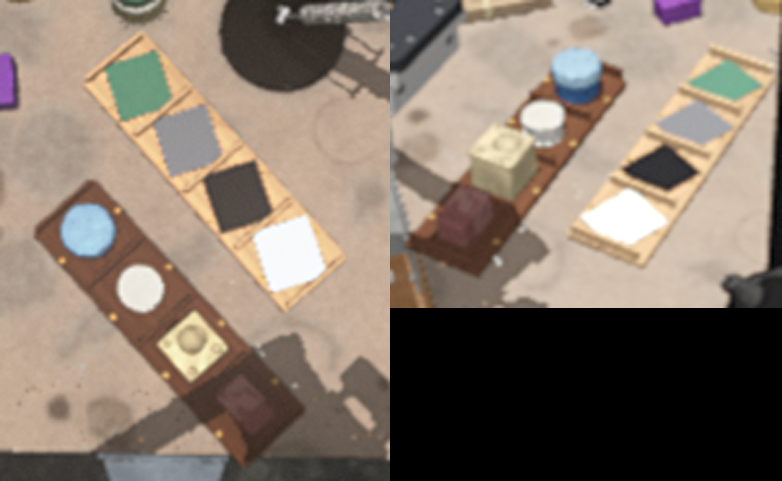

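View pics/w7.png

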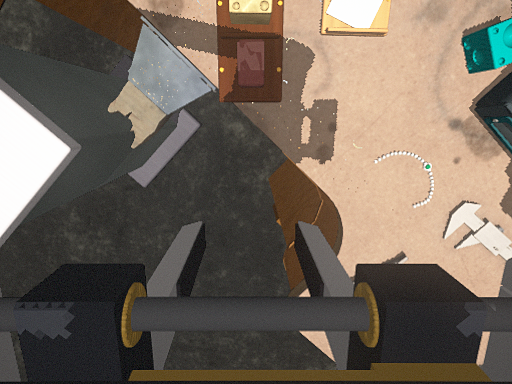

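Both views show all four things upright in the dark rack, in the order tub, spool, brass cube, red block from left to right. In the wrist view the red block is at (250,63) between its pins at (222,70) and (281,70); the small row offset is parallax from its height. The fingers are clear, so I'll hand in.

Run:
```python
from h import *
s=snapshot("top")
for n,p,z in(("red",(245,402),.035),("brass",(192,346),.048),("spool",(140,289),.028),("tub",(88,230),.034)):
    w=onz(s,(175+(p[0]+.5)/2.6-.5,115+(p[1]+.5)/2.6-.5),z)[:2]-[.428,-.187]; y=-.81; print(n,np.array([[np.cos(y),np.sin(y)],[-np.sin(y),np.cos(y)]])@w)
print(close_job())
```

```text
red [ 0.00175777 -0.09132065]
brass [ 0.00039867 -0.03177824]
spool [0.00053219 0.03155761]
tub [0.00136627 0.09490459]
the job is handed in; nothing more can be done
None
```

All four things are upright and released in the dark rack in reverse order, each measured within about 5 mm of its bay centre, and the job is handed in (about 22 s used); no verdict was returned.

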